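# Fit the stirrer spindle through both guide arms of the stirring stand

## Task

Fit the long spindle to the small stirring stand: take it by its black knob out of the white holder, thread it straight down through the holes of both arms, upper and lower, and lower it (do not drop it) until its collar rests fully home on the upper arm, then let go. Leave the short spindle standing in the holder.

Things in the scene. Friction and masses are not known exactly. Their poses are not given: they have to be found in the camera images.
- long_spindle: upright steel shaft, diameter 12, 100 mm long from its chamfered tip to the underside of a steel collar (diameter 44, 6 thick); above the collar a black knob, diameter 26, 44 tall: grip there. 150 mm overall, 0.1 to 0.25 kg. Origin at the tip's centre, z up the shaft. Starts within 5 degrees of upright in a socket of the white holder, tip 8 mm above the bench, knob 114 to 158 mm above it.
- short_spindle: like the long one, same collar and knob, but only 55 mm of shaft: it stands 45 mm lower, its top 113 mm above the bench. Origin at the tip's centre, z up. Stands in the other socket of the same holder, a fixed white block 60 x 160 x 45 mm with two 13.5 mm sockets 37 mm deep, 100 mm apart. Either socket may hold either spindle.
- upper_bore (a point): centre of the hole's mouth on the top face of the stirring stand's upper arm, 122 mm above the bench; z up. The stand is fixed, grey, with two aluminium arms 56 wide, 12 thick. Hole vertical, right through, diameter 20 with a 5 mm chamfer at the mouth. The column lies to this point's -y; nothing of the stand rises above the upper arm's top face.
- lower_bore (a point): centre of the hole's mouth on the lower arm's top face, 67 mm above the bench, 55 mm straight below upper_bore; same hole, thickness and chamfer, coaxial. Open gap of 43 mm between the arms. Under it a small open steel cup fixed to the base: with the collar home the spindle's tip hangs in it, 45 mm below this point.

How it is judged:
At the end, for the whole second after the job is handed in: Long spindle through both bores: tip within 12 mm of the bore axis and 38 mm or more below the lower arm's top face, collar home within 7 mm, within 10 degrees of upright, at rest, let go; short spindle's tip within 20 mm of its start, upright within 15 degrees (horizontal distance between long_spindle and lower_bore below 0.012 m and z of long_spindle in the frame of lower_bore below -0.038 m and z of long_spindle in the frame of upper_bore below -0.093 m and angle between long_spindle's own z axis and vertical below 0.175 rad and linear speed of long_spindle below 0.02 m/s and distance of short_spindle from where it was at the start of the episode below 0.02 m and angle between short_spindle's own z axis and vertical below 0.26 rad); the robot touches nothing.
It fails at once if the long spindle is dropped: let go over or in the upper bore with its collar more than 20 mm above the arm (horizontal distance between long_spindle and upper_bore below 0.02 m and z of long_spindle in the frame of upper_bore above -0.08 m and contact force between the fingers and long_spindle below 0.05 N).
It fails at once if the short spindle is pulled out of its socket (distance of short_spindle from where it was at the start of the episode above 0.03 m).
It also fails if it takes over 48 s, if anything falls off the work surface, if the arm or the gripper's body presses on something with over 40 N, if the wrist force passes 120 N, or if a joint passes its speed limit or range.

## Robot

A 6-joint arm with a two-finger parallel gripper is mounted at the origin on the work surface. World frame = base frame: x ahead of the robot, y to its left, z up, the work surface at z = 0. Lengths are in m, angles in rad, forces in N, time in s.
With the tool pointing down it reaches from about 0.375 to 0.975 m from the base axis. Payload 3.8 kg.
Tool frame: the origin (TCP) lies at the very end of the fingers, on their centre line; the grasp point (between the pads) lies 19 mm behind it; z points along the fingers, y is the direction in which the jaws open and shut (so a half turn about z gives the same grasp; the last joint's range is limited). The gripper opens to 85 mm and grips with 20 to 120 N. Pads are 22 mm wide; open, the fingers measure 114 mm over their backs; the gripper's body (76 mm by 85 mm) begins 54 mm behind the grasp point. The pads swing forward as they close: fully open they stand 13 mm farther back than shut.
Start: joints at [-1.335, 0.264, 1.604, -0, 1.274, -0.037], TCP at [0.182, -0.65, 0.231] pointing down, gripper open.
Joint ranges: [-2.63, 2.63], [-0.94, 2.18], [0.31, 2.57], [-1.31, 4.45], [0, 2.66], [-2.55, 2.55]. Speed limits (rad/s): [2.57, 2.57, 3.14, 3.14, 3.14, 3.14].

## Interface

Orientations are given as a rotation vector (axis times angle).
In Python, from workcell import bot, viewer, finish_job gives the robot as it stands.
- The arm moves only by the tool servo_tool, never from a script. Its argument "plan" is a list that holds one entry, the list of rows, each a list of 6 numbers: the shift along the tool's x, y, z in cm, then the turn, a rotation vector about the tool's x, y, z in degrees. A call has 1 to 20 rows; each row is the pose to reach, as a shift and turn from the pose measured when the call began, along the tool's axes at that moment; what a row does not reach only later rows make up. A row lasts 1/12 s, in which the tool goes at most 41.7 mm and 7.16 degrees, less where a joint would pass 70% of its speed; a pose out of reach is approached as far as the arm can. A call with a gripper value outside its range is refused whole. "claw" is the finger opening in cm, from 0 to 8.54, set as the call begins (left out, the last holds). The fingers move at their own pace and stop on an object; "grip_force" is the grip in N (left out, the last holds). Time passes only in rows, so rows that repeat a pose let the fingers close. It gives the time, the measured TCP pose, the force and the opening at its end, in the units of the state.
- bot.read_state(): the state, without advancing time (a new reading comes with each control period).
- viewer.read_camera(name): name is "scene" or "top"; returns a dict with "color" (420x560x3 uint8, red, green, blue), "fx", "fy", "cx", "cy" (pixels), "eye" and "rotation" of the camera in the world. Camera axes: x right, y down, z forward; pixel columns grow to the right and rows downward; lengths in m; the calibration is good to about 2 mm. A picture is of the moment at which its call begins. There is no depth.
- finish_job(): hands the job in, once; it reports no verdict.
The state is a dict: "time": time; "q": joint angles; "joint_vel": joint speeds; "joint_torque": joint torques, N m; "tool_pos": TCP position; "tcp_rot": TCP orientation; "wrist_force": force on the tool from outside, world axes, zero at the start; "torque": the same for the moment, N m; "width": opening from 0.0 (shut) to 1.0 (fully open).
Only numpy, scipy, OpenCV 4.12 (cv2) and the standard library are available. Lean on these libraries where they do the work, as an engineer would, in place of code of your own. Each camera call takes 0.05 s, during which the arm holds its last target.

## Working session

There is one attempt and no reset: what is moved stays moved. The work goes in short steps, Python scripts to look and compute and a tool call to move; the robot and the scene stay as the last step left them, time stands still between calls to the robot, and variables do not carry over. Pictures are saved under pics/ and viewed, and the job is handed in when it is done.

Besides the shell and the picture viewer there is one more tool, called after "Call:" by a JSON object that holds its "name" and its "arguments". servo_tool: Moves the arm, as the interface text tells. Its arguments: {"type":"object","properties":{"plan":{"type":"array"},"claw":{"type":"number"},"grip_force":{"type":"number"}},"required":["plan"]}

```bash
mkdir -p pics; ls
python3 - <<'E'
from workcell import bot, viewer
import cv2
s=bot.read_state(); print({k:(v if isinstance(v,float) else [round(float(x),4) for x in v]) for k,v in s.items()})
for n in ("scene","top"):
    c=viewer.read_camera(n); cv2.imwrite(f"pics/{n}0.png",c["color"][:,:,::-1])
    print(n,c["fx"],c["fy"],c["cx"],c["cy"],c["eye"],c["rotation"])
E
```

```text
pics
{'time': 0.0, 'q': [-1.3349, 0.2647, 1.6054, 0.0, 1.2737, -0.0369], 'joint_vel': [-0.0011, -0.0016, 0.0001, -0.0, -0.0008, 0.0002], 'joint_torque': [-0.0002, -51.5112, -36.7317, 0.0001, 0.0129, -0.0], 'tool_pos': [0.1817, -0.6493, 0.23], 'tcp_rot': [-3.1102, -0.4268, 0.0003], 'wrist_force': [0.0779, -0.5898, -0.4261], 'torque': [-0.0133, -0.0503, -0.0042], 'width': 1.001799764228639}
scene 396.4030179560127 396.4030179560127 272.69384197178516 210.09309496444476 [0.87127127 0.06881749 0.66128409] [-1.76228456 -2.09207979  0.57841311]
top 447.2147784886075 447.2147784886075 277.1787922508483 209.02240351485372 [ 0.46540344 -0.00376519  0.8601402 ] [-2.10064767  2.16489081 -0.07626204]
```

View pics/scene0.png

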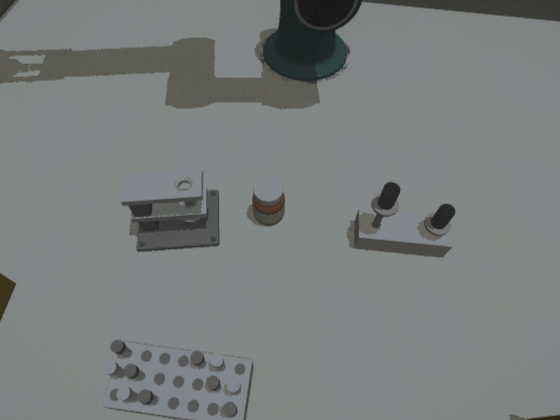

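View pics/top0.png

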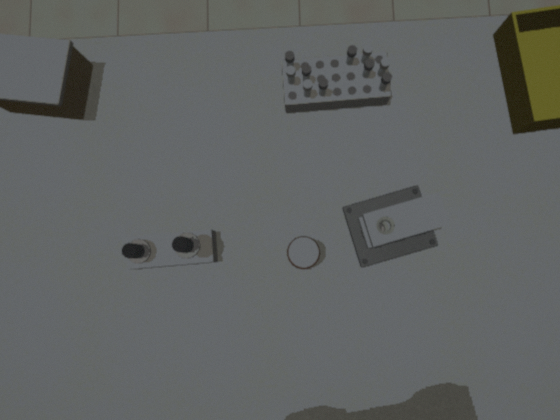

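```bash
cat > h.py <<'E'
import numpy as np, cv2
from scipy.spatial.transform import Rotation as R
def rotm(c):
    r=np.array(c["rotation"]); return R.from_rotvec(r).as_matrix() if r.size==3 else r
def ray(c,u,v):
    d=rotm(c)@np.array([(u-c["cx"])/c["fx"],(v-c["cy"])/c["fy"],1]); return np.array(c["eye"]),d
def onz(c,u,v,z):
    e,d=ray(c,u,v); return e+d*(z-e[2])/d[2]
def proj(c,p):
    q=rotm(c).T@(np.array(p)-np.array(c["eye"])); return c["cx"]+c["fx"]*q[0]/q[2],c["cy"]+c["fy"]*q[1]/q[2]
def tri(*rs):
    A=np.zeros((3,3));b=np.zeros(3)
    for e,d in rs:
        d=d/np.linalg.norm(d);P=np.eye(3)-np.outer(d,d);A+=P;b+=P@e
    return np.linalg.solve(A,b)
def crop(img,x0,y0,w,h,k,name,gain=2.0):
    im=np.clip(img[y0:y0+h,x0:x0+w,::-1].astype(float)*gain,0,255).astype(np.uint8)
    cv2.imwrite(name,cv2.resize(im,None,fx=k,fy=k,interpolation=cv2.INTER_CUBIC))
E
python3 - <<'E'
from h import *; from workcell import viewer
s=viewer.read_camera("scene")["color"];t=viewer.read_camera("top")["color"]
def mk(img,x0,y0):
    crop(img,x0,y0,130,100,3,"/tmp/a.png",1.8); return cv2.imread("/tmp/a.png")
a=np.vstack([np.hstack([mk(s,340,165),mk(s,110,160)]),np.hstack([mk(t,105,205),mk(t,330,175)])])
cv2.imwrite("pics/crops1.png",a);print(a.shape)
E
```

```text
(600, 780, 3)
```

View pics/crops1.png

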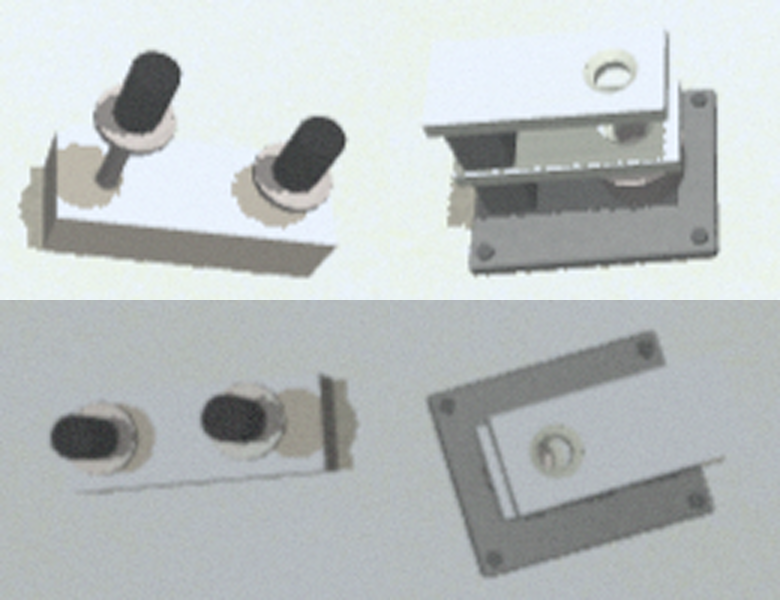

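Run:
```python
from h import *; from workcell import viewer
S=viewer.read_camera("scene");T=viewer.read_camera("top")
K={}
for n,c,rois in (("S",S,[(365,170,45,50),(422,190,45,45)]),("T",T,[(165,228,40,36),(115,232,36,36)])):
    for lab,(x,y,w,h) in zip("LS",rois):
        g=cv2.cvtColor(c["color"],cv2.COLOR_RGB2GRAY)[y:y+h,x:x+w]
        m=(g<48).astype(np.uint8)
        nn,l,st,ce=cv2.connectedComponentsWithStats(m)
        i=1+np.argmax(st[1:,4]); pts=np.argwhere(l==i)[:,::-1].astype(np.float32)
        mu=pts.mean(0)
        ev,V=np.linalg.eigh(np.cov(pts.T)); 
        ax=V[:,1]; pr=(pts-mu)@ax; 
        print(n,lab,st[i],"cen",mu+[x,y],"axis",ax,"ext",pr.min(),pr.max())
        K[n+lab]=mu+[x,y]
for lab in "LS":
    p=tri(ray(S,*K["S"+lab]),ray(T,*K["T"+lab])); print(lab,"knob centre",p, "reproj",proj(S,p)-K["S"+lab],proj(T,p)-K["T"+lab])
    z=.136 if lab=="L" else .091
    print(onz(S,*K["S"+lab],z),onz(T,*K["T"+lab],z))
b=tri(ray(S,183.7,183.3),ray(T,386,225)); print("bore",b,onz(S,183.7,183.3,.122),onz(T,386,225,.122))
# enlarged bore
crop(S["color"],165,170,40,30,10,"/tmp/a.png",1.6);crop(T["color"],366,210,40,30,10,"/tmp/b.png",1.9)
cv2.imwrite("pics/bore1.png",np.hstack([cv2.imread("/tmp/a.png"),cv2.imread("/tmp/b.png")]))
crop(S["color"],365,175,40,60,10,"/tmp/a.png",1.6);crop(T["color"],165,220,40,60,10,"/tmp/b.png",1.9)
cv2.imwrite("pics/knob1.png",np.hstack([cv2.imread("/tmp/a.png"),cv2.imread("/tmp/b.png")]))
```

```text
S L [ 13  13  22  26 385] cen [388.58441544 195.60000038] axis [-0.47915192  0.87773198] ext -13.255731023464975 13.640231518031
S S [  9  14  24  25 360] cen [442.46111107 216.1277771 ] axis [-0.65800823  0.75301073] ext -13.244984083055632 13.096373052056395
T L [  8   9  21  15 257] cen [182.62256813 244.23346329] axis [-0.99115014 -0.13274559] ext -10.121856279262131 9.966637783907043
T S [  7  12  23  14 259] cen [133.06563759 250.47876358] axis [-0.99946108 -0.03282597] ext -10.912753812013511 11.075390003504785
L knob centre [0.50306431 0.1906565  0.13492266] reproj [-0.70477922  0.0246701 ] [-0.66724368  0.03882208]
[0.50358162 0.19150339 0.136     ] [0.50303951 0.18926179 0.136     ]
S knob centre [0.49714741 0.29064413 0.08937484] reproj [-0.70420173  0.01946214] [-0.64819998  0.0019393 ]
[0.49797321 0.29116942 0.091     ] [0.49705105 0.28887051 0.091     ]
bore [ 0.52507703 -0.14273963  0.11878164] [ 0.52687916 -0.1394987   0.122     ] [ 0.52535082 -0.14404883  0.122     ]
```

View pics/bore1.png

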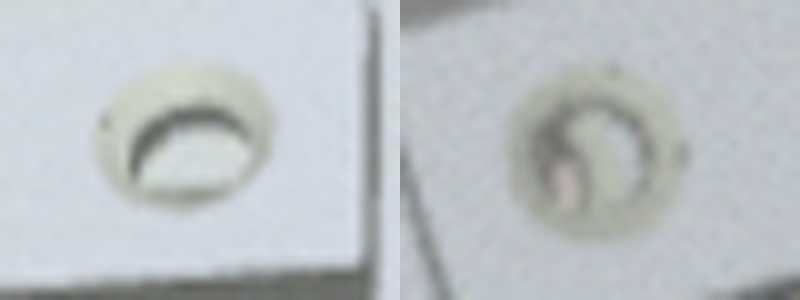

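View pics/knob1.png

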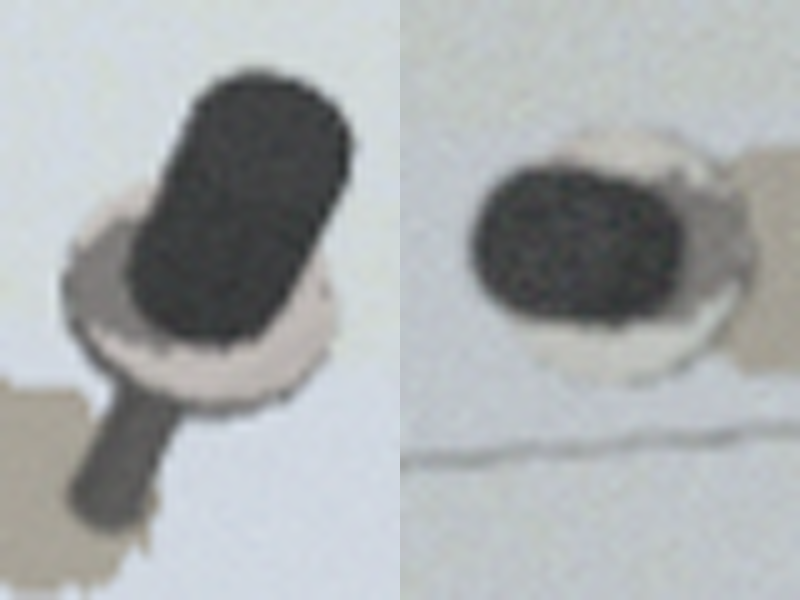

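Run:
```python
from h import *; from workcell import viewer,bot
S=viewer.read_camera("scene");T=viewer.read_camera("top")
print("bore S",onz(S,183.05,183.15,.122),"T",onz(T,385.55,224.95,.122))
P=np.array([.5031,.1905,.136])
for n,c,ax in(("S",S,(-.479,.878)),("T",T,(-.991,-.133))):
    a=np.array(proj(c,P+[0,0,-.02]));b=np.array(proj(c,P+[0,0,.02]));d=b-a
    J=[(np.array(proj(c,P+0.02*np.array(v)))-np.array(proj(c,P-0.02*np.array(v)))) for v in ((.0872,0,1),(0,.0872,1))]
    f=lambda d:np.degrees(np.arctan2(d[1],d[0]))%180
    print(n,"vertical ang",f(d),"meas",f(ax),"5deg x",f(J[0]),"5deg y",f(J[1]))
# white chamfer mask by colour
for n,c,(x,y,w,h) in(("S",S,(165,170,36,30)),("T",T,(368,210,36,30))):
    lab=cv2.cvtColor(c["color"],cv2.COLOR_RGB2LAB).astype(int)
    print(n);b=cv2.GaussianBlur(c["color"],(3,3),0)[y:y+h,x:x+w].astype(int)
    m=((b[:,:,0]-b[:,:,2])>6).astype(np.uint8)
    nn,l,st,ce=cv2.connectedComponentsWithStats(m);i=1+np.argmax(st[1:,4])
    pts=cv2.findContours((l==i).astype(np.uint8),cv2.RETR_EXTERNAL,cv2.CHAIN_APPROX_NONE)[0][0]
    e=cv2.fitEllipse(cv2.convexHull(pts) if len(pts)>5 else pts);u=(e[0][0]+x,e[0][1]+y);print(st[i],u,e[1],onz(c,*u,.122))
s=bot.read_state();print(R.from_rotvec(s["tcp_rot"]).as_matrix().round(3),s["time"])
```

```text
bore S [ 0.52677089 -0.14064286  0.122     ] T [ 0.52545574 -0.14332577  0.122     ]
S vertical ang 114.58557207970259 meas 118.61503162410371 5deg x 117.60696618169837 5deg y 122.34748281041908
T vertical ang 9.491846100136513 meas 7.643869787889429 5deg x 26.418875726055745 5deg y 6.781667398896644
STraceback (most recent call last):
  File "<stdin>", line 15, in <module>
    return _wrapfunc(a, 'argmax', axis=axis, out=out, **kwds)
    return bound(*args, **kwds)
ValueError: attempt to get argmax of an empty sequence
```

```bash
cat >> h.py <<'E'
def goal(s,pos,Rt=np.diag([1.,-1,-1])):
    R0=R.from_rotvec(s["tcp_rot"]).as_matrix()
    return (R0.T@(np.array(pos)-s["tool_pos"])*100).round(3),np.degrees(R.from_matrix(R0.T@Rt).as_rotvec()).round(2)
E
python3 - <<'E'
from h import *; from workcell import bot
s=bot.read_state();print(goal(s,[.45,-.22,.26]))
E
```

```text
(array([ 37.408, -34.183,  -2.879]), array([-0.02,  0.  , 15.63]))
```

Call:
{"name": "servo_tool", "arguments": {"plan": [[[37.4,-34.2,-2.9,0,0,15.6],[37.4,-34.2,-2.9,0,0,15.6],[37.4,-34.2,-2.9,0,0,15.6],[37.4,-34.2,-2.9,0,0,15.6],[37.4,-34.2,-2.9,0,0,15.6],[37.4,-34.2,-2.9,0,0,15.6],[37.4,-34.2,-2.9,0,0,15.6],[37.4,-34.2,-2.9,0,0,15.6],[37.4,-34.2,-2.9,0,0,15.6],[37.4,-34.2,-2.9,0,0,15.6],[37.4,-34.2,-2.9,0,0,15.6],[37.4,-34.2,-2.9,0,0,15.6],[37.4,-34.2,-2.9,0,0,15.6],[37.4,-34.2,-2.9,0,0,15.6],[37.4,-34.2,-2.9,0,0,15.6]]], "claw": 8.5}}

```text
time: 1.65
tool_pos: [0.4498, -0.2199, 0.2603]
tcp_rot: [3.141, 0.004, -0.001]
wrist_force: [-0.0, -0.4, 0.3]
width: 0.994
```

Run:
```python
from h import *; from workcell import bot
s=bot.read_state();print(s["time"],s["q"],s["tool_pos"],goal(s,[.503,.190,.24]))
```

```text
1.65 [-5.03916701e-01 -8.76023532e-02  1.93115447e+00 -7.07829946e-04
  1.29816647e+00  1.06466110e+00] [ 0.44980406 -0.21985774  0.26026194] (array([  5.419, -40.974,   2.002]), array([0.03, 0.03, 0.14]))
```

Call:
{"name": "servo_tool", "arguments": {"plan": [[[5.4,-41.0,2.0,0,0,0],[5.4,-41.0,2.0,0,0,0],[5.4,-41.0,2.0,0,0,0],[5.4,-41.0,2.0,0,0,0],[5.4,-41.0,2.0,0,0,0],[5.4,-41.0,2.0,0,0,0],[5.4,-41.0,2.0,0,0,0],[5.4,-41.0,2.0,0,0,0],[5.4,-41.0,2.0,0,0,0],[5.4,-41.0,2.0,0,0,0],[5.4,-41.0,2.0,0,0,0],[5.4,-41.0,2.0,0,0,0]]]}}

```text
time: 2.65
tool_pos: [0.5032, 0.19, 0.2393]
tcp_rot: [3.14, 0.006, -0.002]
wrist_force: [-0.4, -0.5, -0.5]
width: 0.999
```

Run:
```python
from h import *; from workcell import bot,viewer
S=viewer.read_camera("scene");T=viewer.read_camera("top")
s=bot.read_state();print(s["time"],s["q"],s["tool_pos"],goal(s,[.503,.1905,.121]))
crop(S["color"],330,120,140,140,3,"/tmp/a.png",1.6);crop(T["color"],110,160,120,140,3,"/tmp/b.png",1.9)
cv2.imwrite("pics/above.png",np.hstack([cv2.imread("/tmp/a.png"),cv2.imread("/tmp/b.png")]))
```

```text
2.75 [ 3.12699657e-01 -1.57115402e-03  1.88689690e+00 -1.54474144e-03
  1.25795498e+00  1.88313148e+00] [0.50307475 0.18827941 0.23960418] (array([ 6.000e-03, -2.450e-01,  1.186e+01]), array([0.11, 0.07, 0.05]))
```

View pics/above.png

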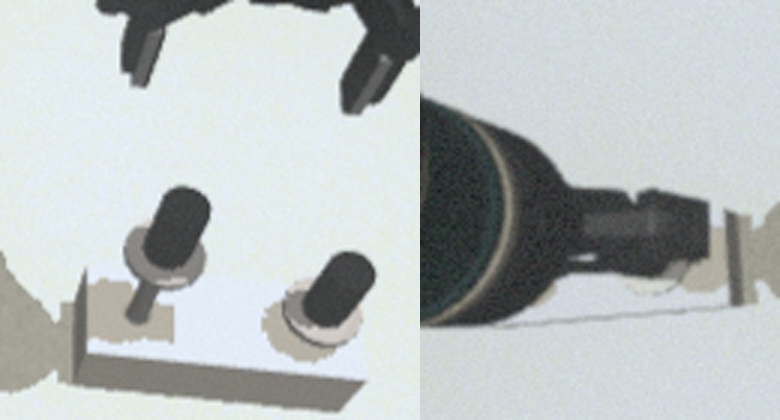

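Call:
{"name": "servo_tool", "arguments": {"plan": [[[0,-0.1,2.5,0,0,0],[0,-0.1,5.0,0,0,0],[0,-0.1,7.0,0,0,0],[0,-0.1,9.0,0,0,0],[0,-0.1,10.0,0,0,0],[0,-0.1,11.0,0,0,0],[0,-0.1,11.8,0,0,0],[0,-0.1,11.8,0,0,0],[0,-0.1,11.8,0,0,0],[0,-0.1,11.8,0,0,0]]]}}

```text
time: 3.58
tool_pos: [0.5039, 0.1892, 0.1227]
tcp_rot: [3.14, 0.001, 0.001]
wrist_force: [-0.2, 0.1, 0.9]
width: 0.999
```

Run:
```python
from h import *; from workcell import bot,viewer
S=viewer.read_camera("scene");T=viewer.read_camera("top")
for i in range(2):
  s=bot.read_state();print(s["time"],s["tool_pos"],s["wrist_force"],goal(s,[.503,.1905,.121]))
crop(S["color"],330,120,140,140,3,"/tmp/a.png",1.6);crop(T["color"],110,160,120,140,3,"/tmp/b.png",1.9)
cv2.imwrite("pics/down.png",np.hstack([cv2.imread("/tmp/a.png"),cv2.imread("/tmp/b.png")]))
```

```text
3.6833 [0.50385704 0.18939165 0.1228471 ] [ 0.74851897 -0.22922097 -0.74883179] (array([-0.086, -0.111,  0.184]), array([ 0.07, -0.06,  0.06]))
3.6833 [0.50385704 0.18939165 0.1228471 ] [ 0.74851897 -0.22922097 -0.74883179] (array([-0.086, -0.111,  0.184]), array([ 0.07, -0.06,  0.06]))
```

View pics/down.png

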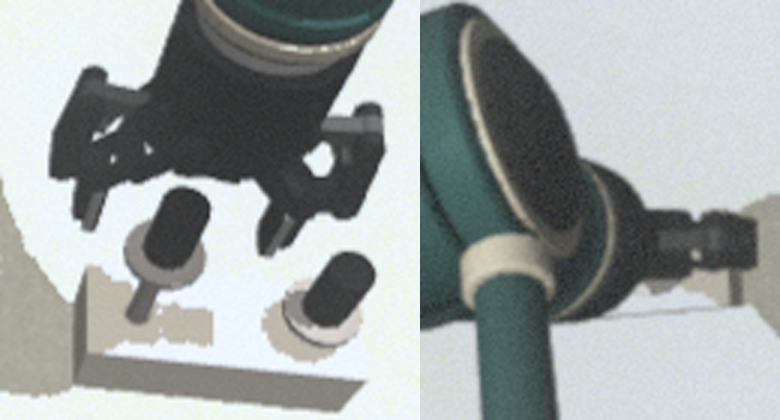

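Call:
{"name": "servo_tool", "arguments": {"plan": [[[0,-0.1,0.1,0,0,0],[0,-0.1,0.1,0,0,0],[0,-0.1,0.1,0,0,0],[0,-0.1,0.1,0,0,0],[0,-0.1,0.1,0,0,0],[0,-0.1,0.1,0,0,0],[0,-0.1,0.1,0,0,0],[0,-0.1,0.1,0,0,0],[0,-0.1,0.1,0,0,0],[0,-0.1,0.1,0,0,0],[0,-0.1,0.1,0,0,0],[0,-0.1,0.1,0,0,0]]], "claw": 1.5, "grip_force": 60}}

```text
time: 4.68
tool_pos: [0.504, 0.1904, 0.1221]
tcp_rot: [3.14, 0.001, 0.002]
wrist_force: [0.1, -0.6, 2.9]
width: 0.287
```

Run:
```python
from h import *; from workcell import bot,viewer
S=viewer.read_camera("scene")
s=bot.read_state();print(s)
crop(S["color"],330,120,140,140,4,"pics/grip.png",1.6)
```

```text
{'time': 4.7333, 'q': array([ 3.16002253e-01,  1.02578476e-01,  2.00620105e+00, -1.81982494e-03,
        1.03192101e+00,  1.88671389e+00]), 'joint_vel': array([ 0.00148606,  0.00113999,  0.00121446, -0.00258896, -0.00039213,
        0.00046589]), 'joint_torque': array([ 1.66921760e-01, -3.69683039e+01, -3.16715777e+01,  1.28832101e-01,
       -2.77021257e-01,  4.49648751e-04]), 'tool_pos': array([0.50402174, 0.19041995, 0.12208319]), 'tcp_rot': array([3.14038375e+00, 1.59825324e-03, 2.09373950e-03]), 'wrist_force': array([-0.11081796, -0.74410886,  3.78715127]), 'torque': array([-0.15569789,  0.14007139, -0.03161581]), 'width': 0.28973775877549646}
```

View pics/grip.png

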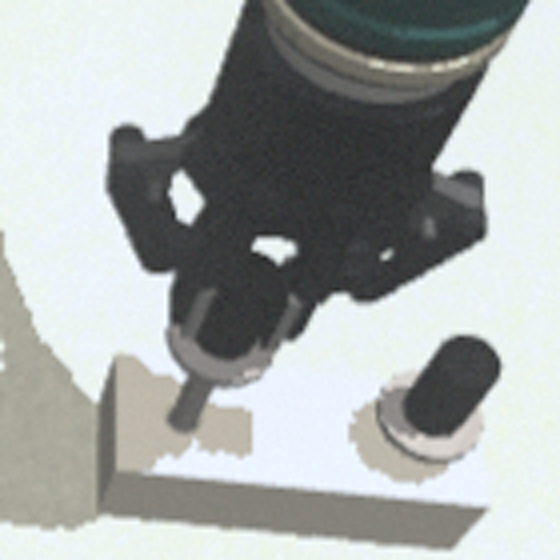

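Call:
{"name": "servo_tool", "arguments": {"plan": [[[0,0,-0.5,0,0,0],[0,0,-1.0,0,0,0],[0,0,-1.5,0,0,0],[0,0,-2.0,0,0,0],[0,0,-2.5,0,0,0],[0,0,-3.2,0,0,0],[0,0,-4.0,0,0,0],[0,0,-5.0,0,0,0],[0,0,-5.0,0,0,0]]]}}

```text
time: 5.48
tool_pos: [0.5056, 0.1911, 0.1751]
tcp_rot: [-3.141, -0.002, -0.009]
wrist_force: [0.0, 1.4, -1.2]
width: 0.289
```

Call:
{"name": "servo_tool", "arguments": {"plan": [[[0,0,-2,0,0,0],[0,0,-5,0,0,0],[0,0,-8,0,0,0],[0,0,-10.5,0,0,0],[0,0,-11,0,0,0],[0,0,-11,0,0,0],[0,0,-11,0,0,0]]]}}

```text
time: 6.07
tool_pos: [0.5047, 0.1909, 0.2844]
tcp_rot: [-3.141, -0.002, -0.008]
wrist_force: [-1.2, 0.2, -2.6]
width: 0.284
```

Run:
```python
from h import *; from workcell import bot,viewer
S=viewer.read_camera("scene")
s=bot.read_state();print(s["time"],s["q"],s["tool_pos"],s["tcp_rot"],s["wrist_force"],s["torque"],s["width"]);print(goal(s,[.526,-.142,.28]))
crop(S["color"],330,80,140,140,4,"pics/lift.png",1.6)
```

```text
6.1167 [ 3.16462301e-01 -2.52873665e-02  1.83034537e+00 -1.57276967e-03
  1.33392181e+00  1.88663698e+00] [0.50405471 0.19070341 0.28314703] [3.14094766e+00 1.55276246e-03 4.64676925e-03] [ 0.19327915 -1.00133426 -1.84981525] [-0.00704203 -0.06034253 -0.0044528 ] 0.2905304028616607
(array([ 2.161, 33.272,  0.342]), array([ 0.04, -0.17,  0.06]))
```

View pics/lift.png

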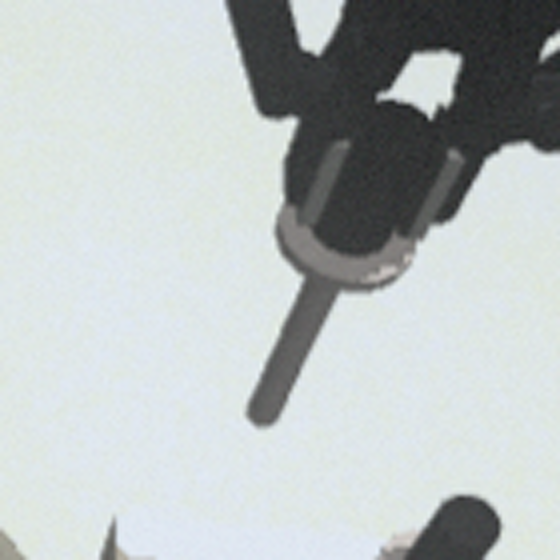

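Call:
{"name": "servo_tool", "arguments": {"plan": [[[0.2,2,0,0,0,0],[0.5,5,0,0,0,0],[0.7,8,0,0,0,0],[0.9,11.5,0,0,0,0],[1.2,15,0,0,0,0],[1.4,18.5,0,0,0,0],[1.6,22,0,0,0,0],[1.8,25.5,0,0,0,0],[2.0,28.5,0,0,0,0],[2.1,31,0,0,0,0],[2.2,32.5,0,0,0,0],[2.2,33.3,0,0,0,0],[2.2,33.3,0,0,0,0],[2.2,33.3,0,0,0,0],[2.2,33.3,0,0,0,0]]]}}

```text
time: 7.37
tool_pos: [0.526, -0.1411, 0.2825]
tcp_rot: [-3.141, -0.003, -0.002]
wrist_force: [-0.2, 0.8, -1.2]
width: 0.287
```

Run:
```python
from h import *; from workcell import bot,viewer
S=viewer.read_camera("scene");T=viewer.read_camera("top")
s=bot.read_state();print(s["time"],s["tool_pos"],s["tcp_rot"],s["wrist_force"],s["width"]);print(goal(s,[.526,-.142,.28]))
crop(S["color"],110,80,130,130,3,"/tmp/a.png",1.6);crop(T["color"],320,160,130,130,3,"/tmp/b.png",1.9)
cv2.imwrite("pics/over.png",np.hstack([cv2.imread("/tmp/a.png"),cv2.imread("/tmp/b.png")]))
```

```text
7.4667 [ 0.52629247 -0.14106347  0.28314837] [3.14144274 0.00387247 0.00393134] [-0.15874087 -1.07448219 -0.4462837 ] 0.28709408404385717
(array([-0.03 ,  0.094,  0.315]), array([ 0.01, -0.14,  0.14]))
```

View pics/over.png

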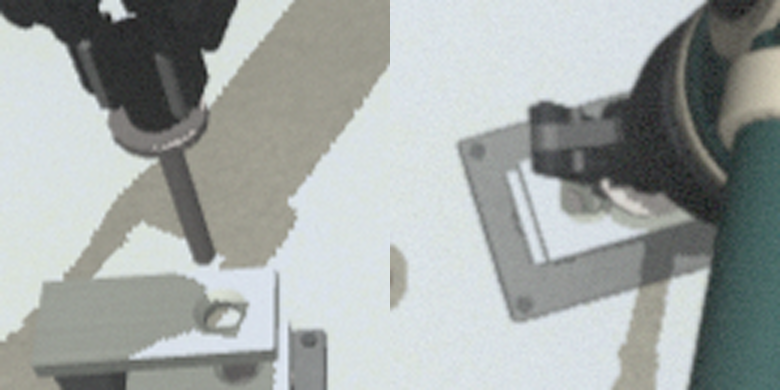

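```bash
cat > m.py <<'E'
from h import *; from workcell import bot,viewer
import sys
S=viewer.read_camera("scene");s=bot.read_state()
g=cv2.cvtColor(S["color"],cv2.COLOR_RGB2GRAY)
x0,y0,x1,y1=map(int,sys.argv[1:5])
print(s["time"],s["tool_pos"])
L=[]
for y in range(y0,y1):
    r=np.where(g[y,x0:x1]<90)[0]
    if len(r): L.append((y,x0+r[0],x0+r[-1],len(r)))
L=np.array(L);print(L.tolist())
E
python3 m.py 155 128 190 172
```

```text
7.5167 [ 0.52638571 -0.1410996   0.28334771]
[[128, 155, 174, 12], [129, 155, 172, 13], [130, 155, 171, 17], [131, 156, 171, 16], [132, 162, 171, 10], [133, 163, 171, 9], [134, 163, 172, 10], [135, 163, 172, 10], [136, 164, 172, 9], [137, 164, 173, 10], [138, 164, 173, 10], [139, 164, 173, 10], [140, 165, 174, 10], [141, 165, 174, 10], [142, 166, 174, 9], [143, 166, 175, 10], [144, 166, 175, 10], [145, 167, 175, 9], [146, 167, 175, 9], [147, 167, 176, 10], [148, 168, 176, 9], [149, 168, 176, 9], [150, 168, 177, 10], [151, 169, 177, 9], [152, 169, 177, 9], [153, 169, 178, 10], [154, 170, 178, 9], [155, 170, 178, 9], [156, 170, 179, 10], [157, 171, 179, 9], [158, 171, 179, 9], [159, 172, 180, 9], [160, 173, 180, 8], [161, 173, 180, 8], [162, 173, 180, 8], [163, 174, 181, 8], [164, 174, 181, 8], [165, 174, 181, 8], [166, 175, 180, 6], [167, 176, 179, 4]]
```

```bash
cat >> m.py <<'E'
a,b=map(int,sys.argv[5:7]); q=L[(L[:,0]>=a)&(L[:,0]<=b)]
k=np.polyfit(q[:,0],(q[:,1]+q[:,2])/2,1)
yt=float(sys.argv[7]);xt=np.polyval(k,yt);print("slope",k,"tip px",xt,yt)
zt=s["tool_pos"][2]-.114
P=onz(S,xt,yt,zt);print("tip on z",zt,P)
def sl(v):
    A=np.array(proj(S,P));B=np.array(proj(S,P+.09*np.array(v)));d=B-A;return d[0]/d[1]
print("slope vertical",sl((0,0,1)),"1deg x",sl((.01745,0,1)),"1deg y",sl((0,.01745,1)))
hb=np.array([183.05,183.15]);print("hole px",hb,"line at hole row",np.polyval(k,hb[1]),"hole on z",onz(S,*hb,.122))
E
python3 m.py 155 128 190 172 133 160 165
```

```text
7.5667 [ 0.5264652  -0.1412769   0.28350403]
[[128, 155, 174, 12], [129, 155, 172, 13], [130, 155, 171, 17], [131, 155, 171, 17], [132, 162, 171, 10], [133, 163, 171, 9], [134, 163, 172, 10], [135, 163, 172, 10], [136, 163, 172, 10], [137, 164, 173, 10], [138, 164, 173, 10], [139, 164, 173, 10], [140, 165, 173, 9], [141, 165, 174, 10], [142, 165, 174, 10], [143, 166, 175, 10], [144, 166, 175, 10], [145, 166, 175, 10], [146, 167, 175, 9], [147, 167, 176, 10], [148, 167, 176, 10], [149, 168, 176, 9], [150, 168, 177, 10], [151, 169, 177, 9], [152, 169, 177, 9], [153, 169, 178, 10], [154, 170, 178, 9], [155, 170, 178, 9], [156, 170, 178, 9], [157, 171, 179, 9], [158, 171, 179, 9], [159, 172, 179, 8], [160, 172, 180, 9], [161, 173, 180, 8], [162, 173, 180, 8], [163, 174, 181, 8], [164, 174, 181, 8], [165, 174, 180, 7], [166, 175, 180, 6], [167, 176, 179, 4]]
slope [  0.33032293 122.89340449] tip px 177.39668856048166 165.0
tip on z 0.1695040319806268 [ 0.52555079 -0.14056828  0.16950403]
slope vertical 0.33639082256335484 1deg x 0.35263388603646634 1deg y 0.31007221713836125
hole px [183.05 183.15] line at hole row 183.3920498084291 hole on z [ 0.52677089 -0.14064286  0.122     ]
```

Call:
{"name": "servo_tool", "arguments": {"plan": [[[0.1,0,0.8,0,0,0],[0.1,0,2,0,0,0],[0.1,0,3.2,0,0,0],[0.1,0,4.0,0,0,0],[0.1,0,4.5,0,0,0],[0.1,0,5.0,0,0,0],[0.1,0,5.5,0,0,0],[0.1,0,6.0,0,0,0],[0.1,0,6.5,0,0,0],[0.1,0,6.5,0,0,0]]]}}

```text
time: 8.4
tool_pos: [0.5271, -0.1412, 0.2173]
tcp_rot: [3.142, 0.004, 0.002]
wrist_force: [-0.6, 0.8, -1.6]
width: 0.288
```

Run:
```python
from h import *; from workcell import bot,viewer
S=viewer.read_camera("scene");T=viewer.read_camera("top")
s=bot.read_state();print(s["time"],s["tool_pos"],s["tcp_rot"],s["wrist_force"],s["torque"],s["width"])
crop(S["color"],110,110,130,130,3,"/tmp/a.png",1.6);crop(T["color"],320,160,130,130,3,"/tmp/b.png",1.9)
cv2.imwrite("pics/in1.png",np.hstack([cv2.imread("/tmp/a.png"),cv2.imread("/tmp/b.png")]))
```

```text
8.5 [ 0.52764192 -0.14128004  0.21842509] [3.14115981 0.00383132 0.00467049] [ 0.3524581  -0.1862656  -1.06824621] [-0.00935075  0.0005415   0.03310886] 0.29302732188703223
```

View pics/in1.png

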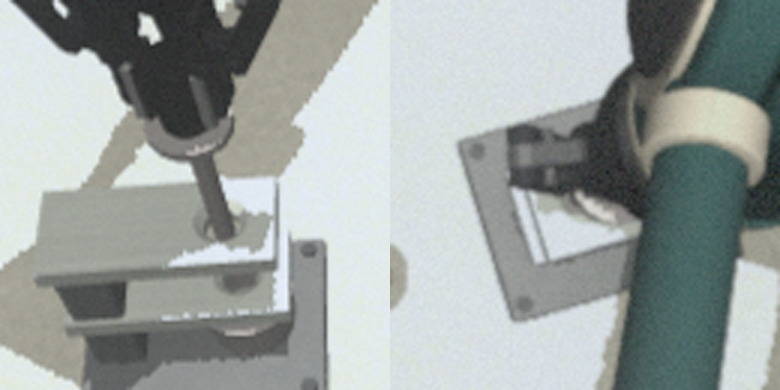

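Run:
```python
from h import *; from workcell import bot,viewer
S=viewer.read_camera("scene")
print(proj(S,[.5268,-.1406,.122]))
crop(S["color"],160,150,50,60,10,"pics/in1z.png",1.6)
```

```text
(np.float64(183.07003655502754), np.float64(183.1679089810077))
```

View pics/in1z.png

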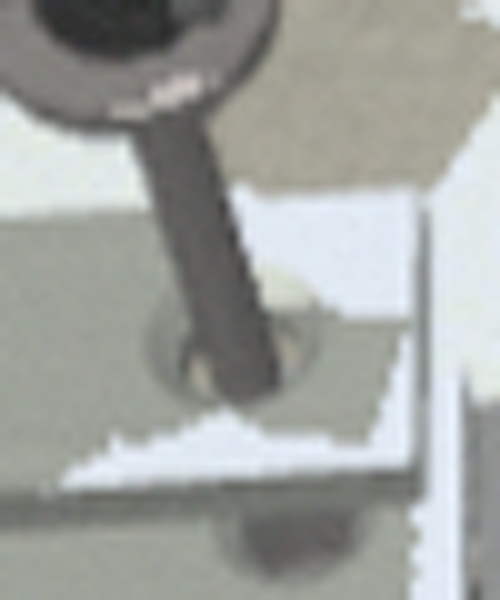

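Call:
{"name": "servo_tool", "arguments": {"plan": [[[0,0,0.5,0,0,0],[0,0,1.0,0,0,0],[0,0,1.5,0,0,0],[0,0,2.0,0,0,0],[0,0,2.5,0,0,0],[0,0,3.0,0,0,0],[0,0,3.5,0,0,0],[0,0,4.0,0,0,0],[0,0,4.5,0,0,0],[0,0,4.5,0,0,0]]]}}

```text
time: 9.38
tool_pos: [0.5272, -0.1412, 0.1723]
tcp_rot: [-3.142, -0.004, -0.002]
wrist_force: [-0.1, 0.5, -1.8]
width: 0.288
```

Run:
```python
from h import *; from workcell import bot,viewer
S=viewer.read_camera("scene")
s=bot.read_state();print(s["time"],s["tool_pos"],s["tcp_rot"],s["wrist_force"],s["torque"],s["width"])
crop(S["color"],140,140,80,80,7,"pics/in2.png",1.6)
```

```text
9.4333 [ 0.52742361 -0.14123597  0.17285121] [3.14143263e+00 3.81506504e-03 3.06592119e-03] [-0.6421572  -0.32994312 -1.56282479] [ 0.01157506  0.02267603 -0.00053804] 0.286283182406346
```

View pics/in2.png

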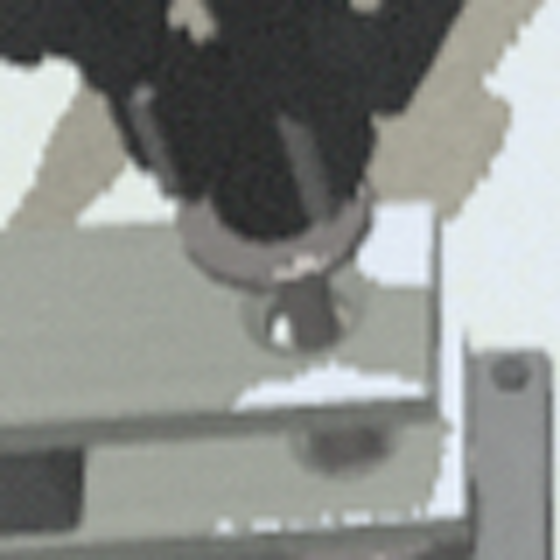

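Call:
{"name": "servo_tool", "arguments": {"plan": [[[0,0,0.5,0,0,0],[0,0,1.0,0,0,0],[0,0,1.5,0,0,0],[0,0,2.0,0,0,0],[0,0,2.4,0,0,0],[0,0,2.8,0,0,0],[0,0,3.1,0,0,0],[0,0,3.1,0,0,0],[0,0,3.1,0,0,0]]]}}

```text
time: 10.18
tool_pos: [0.5274, -0.1412, 0.1416]
tcp_rot: [3.142, 0.004, 0.002]
wrist_force: [-0.1, -0.5, -2.1]
width: 0.291
```

Call:
{"name": "servo_tool", "arguments": {"plan": [[[0,0,0.1,0,0,0],[0,0,0.2,0,0,0],[0,0,0.3,0,0,0],[0,0,0.4,0,0,0],[0,0,0.4,0,0,0],[0,0,0.4,0,0,0]]]}}

```text
time: 10.68
tool_pos: [0.5273, -0.1412, 0.1376]
tcp_rot: [-3.142, -0.004, -0.002]
wrist_force: [0.8, -0.2, -0.6]
width: 0.288
```

Run:
```python
from h import *; from workcell import bot,viewer
S=viewer.read_camera("scene")
s=bot.read_state();print(s["time"],s["tool_pos"],s["tcp_rot"],s["wrist_force"],s["torque"],s["width"])
crop(S["color"],140,140,80,80,7,"pics/in3.png",1.6)
```

```text
10.7333 [ 0.52737982 -0.14117837  0.13762828] [-3.14157957e+00 -3.76523598e-03 -2.44795664e-03] [ 0.10004349 -0.69024924 -1.68556778] [-0.02087819 -0.02195086  0.01705611] 0.2888582652753185
```

View pics/in3.png

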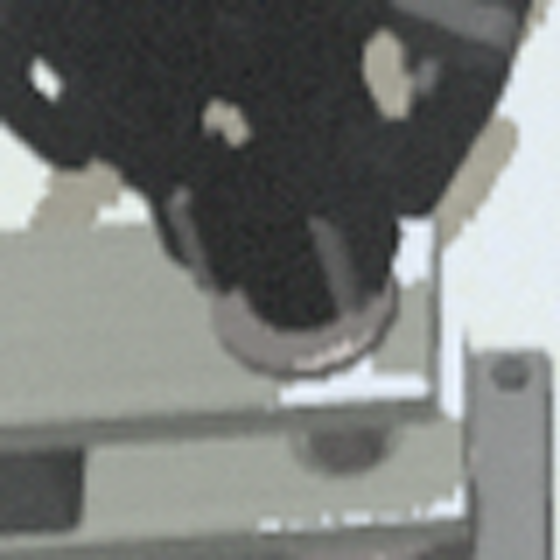

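Nearly home, no contact yet; ease down in 0.5 mm steps until contact shows.

Call:
{"name": "servo_tool", "arguments": {"plan": [[[0,0,0.05,0,0,0],[0,0,0.1,0,0,0],[0,0,0.15,0,0,0],[0,0,0.15,0,0,0],[0,0,0.15,0,0,0]]]}}

```text
time: 11.15
tool_pos: [0.5275, -0.1412, 0.1362]
tcp_rot: [3.142, 0.004, 0.003]
wrist_force: [-0.4, 0.1, -0.8]
width: 0.289
```

Call:
{"name": "servo_tool", "arguments": {"plan": [[[0,0,0.05,0,0,0],[0,0,0.1,0,0,0],[0,0,0.1,0,0,0],[0,0,0.1,0,0,0]]]}}

```text
time: 11.48
tool_pos: [0.5275, -0.1412, 0.1362]
tcp_rot: [3.141, 0.004, 0.003]
wrist_force: [-2.6, 0.3, 4.9]
width: 0.291
```

Call:
{"name": "servo_tool", "arguments": {"plan": [[[0,0,0.1,0,0,0],[0,0,0.15,0,0,0],[0,0,0.15,0,0,0],[0,0,0.15,0,0,0]]]}}

```text
time: 11.82
tool_pos: [0.5275, -0.1413, 0.1362]
tcp_rot: [3.141, 0.004, 0.003]
wrist_force: [-4.7, 0.6, 7.5]
width: 0.285
```

Run:
```python
from h import *; from workcell import bot,viewer
S=viewer.read_camera("scene")
s=bot.read_state();print(s["time"],s["tool_pos"],s["tcp_rot"],s["wrist_force"],s["torque"],s["width"])
crop(S["color"],140,140,80,80,7,"pics/in4.png",1.6)
```

```text
11.8667 [ 0.52755589 -0.14126616  0.13618279] [3.14140321 0.00390211 0.00319058] [-3.942488    1.15723614  8.44407732] [0.33776364 0.71626752 0.00765349] 0.2867019519491284
```

View pics/in4.png

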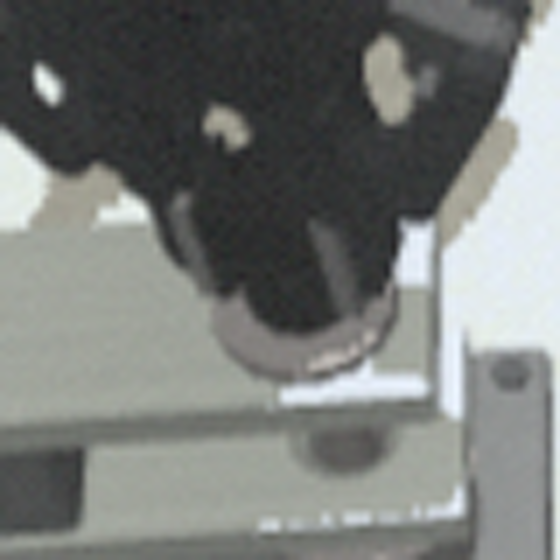

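Call:
{"name": "servo_tool", "arguments": {"plan": [[[0,0,0,0,0,0],[0,0,0,0,0,0],[0,0,0,0,0,0],[0,0,0,0,0,0],[0,0,0,0,0,0],[0,0,0,0,0,0],[0,0,0,0,0,0],[0,0,0,0,0,0],[0,0,0,0,0,0],[0,0,0,0,0,0]]], "claw": 8.0}}

```text
time: 12.7
tool_pos: [0.5275, -0.1413, 0.1361]
tcp_rot: [3.141, 0.004, 0.003]
wrist_force: [-0.1, -0.6, -0.4]
width: 0.936
```

Call:
{"name": "servo_tool", "arguments": {"plan": [[[0,0,-1,0,0,0],[0,0,-3,0,0,0],[0,0,-6,0,0,0],[0,0,-9,0,0,0],[0,0,-12,0,0,0],[0,0,-14,0,0,0],[0,0,-14,0,0,0],[0,0,-14,0,0,0]]]}}

```text
time: 13.37
tool_pos: [0.5284, -0.1416, 0.2787]
tcp_rot: [3.14, 0.004, 0.01]
wrist_force: [0.2, -0.6, -0.2]
width: 0.935
```

Run:
```python
from h import *; from workcell import bot,viewer
S=viewer.read_camera("scene")
s=bot.read_state();print(s["time"],s["tool_pos"],s["wrist_force"],s["width"])
crop(S["color"],120,120,100,100,6,"pics/out.png",1.6)
cv2.imwrite("pics/full.png",S["color"][:,:,::-1])
```

```text
13.4167 [ 0.5272762  -0.14124223  0.27662673] [ 0.17147066  0.51706278 -0.44410558] 0.9389724613038221
```

View pics/out.png

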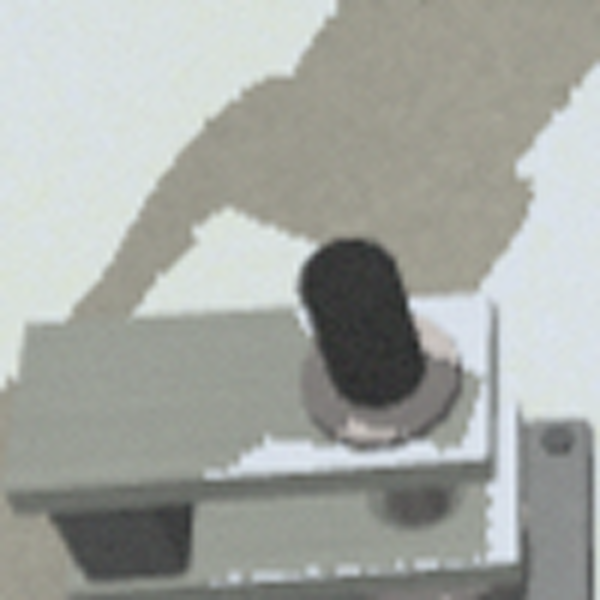

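View pics/full.png

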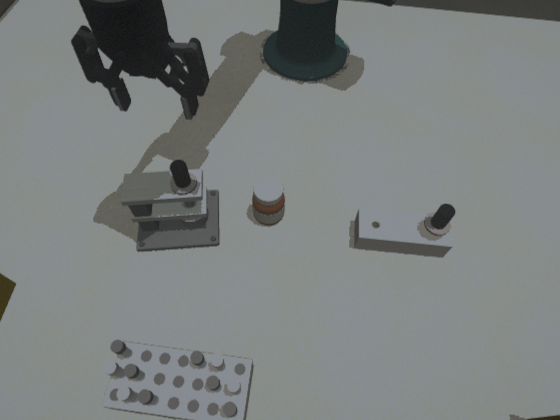

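Run:
```python
from h import *; from workcell import bot,viewer
S=viewer.read_camera("scene");g=cv2.cvtColor(S["color"],cv2.COLOR_RGB2GRAY)
for lab,(x,y,w,h) in (("L",(165,155,30,36)),("S",(422,190,45,45))):
    m=(g[y:y+h,x:x+w]<48).astype(np.uint8);n,l,st,ce=cv2.connectedComponentsWithStats(m);i=1+np.argmax(st[1:,4])
    p=np.argwhere(l==i)[:,::-1];V=np.linalg.eigh(np.cov(p.T.astype(float)))[1][:,1]
    print(lab,ce[i]+[x,y],V,st[i][4])
for P in ([.5268,-.1406,.150],[.5268,-.1406,.157]):print(P,proj(S,P))
a=np.array(proj(S,[.5268,-.1406,.13]))-proj(S,[.5268,-.1406,.17]);print("vert dir",a/np.linalg.norm(a))
```

```text
L [180.11959288 173.52926209] [0.3174182  0.94828566] 393
S [442.4929972 216.1092437] [-0.65067487  0.75935645] 357
[0.5268, -0.1406, 0.15] (np.float64(179.66852772893532), np.float64(173.1056897551027))
[0.5268, -0.1406, 0.157] (np.float64(178.77732031838667), np.float64(170.4693525297208))
vert dir [0.3202443  0.94733499]
```

```bash
python3 -c "
from workcell import finish_job;print(finish_job())"
```

```text
the job is handed in; nothing more can be done
None
```

The long spindle is fitted to the stirring stand and released, and I handed the job in at about 13.5 s. I took it by the knob, lifted it out of the holder and lowered it through both arms. It met nothing until the collar touched the upper arm at TCP height 0.136 m, where I expected it, with about 8 N of contact force. Then I opened the fingers and raised the hand clear.

**Last checks (scene camera only):**
- **Long spindle:** the knob is within about 0.6 px of where it should be with the collar home, roughly 1 mm. Its axis matches vertical to about 0.2° in that view. The collar looks flat on the arm.
- **Short spindle:** its knob has not moved in the image (less than 0.1 px).
- **Robot:** the hand is about 14 cm above its release height and the wrist force is back to about 0.

**What did not agree, or could not be checked:**
- **Camera disagreement:** the scene and top cameras differed by 2 to 3 mm in y, so I used their mean for the grasp and for the move to the bore, then trimmed the final alignment by the scene camera.
- **Tip in the cup:** I could not see it. I infer it from the collar height and the descent meeting no contact.
- **Top view after release:** I did not recheck the fit there; the arm had been blocking that view of the stand.

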